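Seat the backup cartridge and pull-test its catch

ROBOT

A 7-joint arm with a two-finger parallel gripper is mounted at the origin on a cart in front of the work surface, level with it; the furniture and walls round the work are solid. World frame = base frame: x ahead of the robot, y to its left, z up, the work surface at z = 0. Lengths are in m, angles in rad, forces in N, time in s.
With the tool pointing down it reaches from about 0.4 to 0.85 m from the base axis. Payload 10.4 kg.
Tool frame: the origin (TCP) lies on the centre line of the jaws, within the pads' length; the fingertips stand 17 mm ahead of it and the grasp point (between the pads) lies 2 mm behind it; z points along the fingers, y is the line along which they close (so a half turn about z gives the same grasp; the last joint's range is limited). The gripper opens to 85 mm and grips with 20 to 120 N. Pads are 22 mm wide; open, the fingers measure 114 mm over their backs; the gripper's body (76 mm by 85 mm) begins 54 mm behind the grasp point. The pads swing forward as they close: fully open they stand 13 mm farther back than shut.
Start: joints at [-1.175, 0.332, -0.065, 1.46, 0.022, 1.35, -0.088], TCP at [0.254, 0.571, 0.248] pointing down, gripper open.
Joint ranges: [-2.6, 2.6], [-0.5, 2.12], [-1.47, 1.34], [0.16, 2.42], [-1.27, 4.41], [0.06, 2.06], [-2.6, 2.6]. Speed limits (rad/s): [2.22, 2.22, 2.79, 2.79, 3.14, 3.14, 3.14].

INTERFACE

Orientations are given as a unit quaternion [x, y, z, w].
In Python, from workcell import sensors, imaging, order, spotter gives the robot as it stands. The module is installed in compiled form; this text tells all that it offers.
- The arm moves only by the shell command python3 -m inch 'ROWS' [FORCE]. ROWS is JSON, a list that holds one entry, the list of rows, each a list of 7 numbers: the shift along the tool's x, y, z in m, then the turn, a rotation vector about the tool's x, y, z in rad, then the closure, from -1 (fully open) to 1 (shut). In form: [[[x, y, z, ax, ay, az, hand], ...]]. A call has 1 to 10 rows; each row is the pose to reach, as a shift and turn from the pose commanded when the call began, along the tool's axes at that moment; what a row does not reach only later rows make up. A row lasts 1/10 s, in which the tool goes at most 50 mm and 8.59 degrees, less where a joint would pass 70% of its speed; a pose out of reach is approached as far as the arm can. A call with a gripper value outside its range is refused whole. The fingers move at their own pace and stop on an object; FORCE is the grip in N (left out, the last holds). Time passes only in rows, so rows that repeat a pose let the fingers close. It gives the time, the measured TCP pose, the force, the opening and the grip force at its end, in the units of the state.
- sensors.get_obs(): the state, without advancing time (a new reading comes with each control period).
- imaging.camera(name): name is "scene" or "top" or "wrist"; returns the picture (400x640x3 uint8, blue, green, red); there is no depth.
- imaging.calibration(name): a dict with "mtx" (3x3 intrinsics, pixels), "R" (3x3) and "t" (3): a world point X has camera coordinates R X + t; the wrist camera has in their place "tool_from_camera" (4x4, takes a point from camera to tool coordinates, whose origin is the TCP and whose axes are the flange's). Camera axes: x right, y down, z forward; pixel columns grow to the right and rows downward; lengths in m; the calibration is good to about 2 mm. A picture is of the moment at which its call begins: read the wrist's pose just before it. calibration takes no time and is no camera call.
- order.hand_in(): hands the job in; it is judged then, once.
Trained networks look in the newest picture that a camera, given by its name, has taken for a name from the list of things; names that differ only in an ending like _2 or _b are one class to them, and where a whole thing is asked for, a point or a joint stands for the part that bears it (a point fixed in the world has none). Each returns a list of dicts, best first, with "conf" (0 to 1); they miss things now and then, are a little off and sometimes report something else, mostly with a low value. They report only what shows in the picture. A call takes as long as a camera call. They do not tell look-alikes from the thing itself.
- spotter.look_for(label, camera): "pixel" ([column, row] in pixels, amid what is visible of it).
The state is a dict: "clock": time; "joint_pos": joint angles; "joint_velocities": joint speeds; "tau": joint torques, N m; "position": TCP position; "ee_rot": TCP orientation; "ft_force": force on the tool from outside, world axes, zero at the start; "torque": the same for the moment, N m; "grip_width": opening from 0.0 (shut) to 1.0 (fully open); "grasp_force": force on a finger pad.
Only numpy, scipy, OpenCV 4.12 (cv2) and the standard library are available. Lean on these libraries where they do the work, as an engineer would, in place of code of your own. Each camera call takes 0.05 s, during which the arm holds its last target. There are 200 camera calls.

TASK

Take the tall black backup cartridge out of the storage rack, lower it into the bay of the drive dock and press it gently down against the eject spring until the catch snaps in. Then, still holding it, pull it straight up with slowly rising force to about 15 N and keep that pull for about a second to prove that the catch holds, without overloading the catch; ease off and let go, leaving the cartridge latched in the dock and everything else where it was.

Things in the scene. Friction and masses are not known exactly. Their poses are not given: they have to be found in the camera images.
- cartridge_mid (a point): centre (half-way up) of the backup cartridge, a black upright slab 20 mm thick (its x), 76 mm wide (its y), 116 mm tall (its z, up), about 0.18 kg, blank paper labels on both broad faces, grip ribs on the top 25 mm: grasp it there across the 20 mm. It starts standing in one of the two slots of the rack
- cartridge: the same cartridge; origin at the centre of its underside, same axes. Both broad faces have a recess for the catch, 26 mm wide and 6 mm deep, from 24 to 44 mm above the underside, so it fits either way round
- rack: fixed dark sheet-metal storage rack, 156 x 96 mm, origin under its centre on the desk; two slots at x = -40 and +40 mm in its frame, floors 3 mm up, sides 33 mm high, 24 mm apart inside, 81 mm long along its y; what stands in them has its thin direction along the rack's x; lift straight up
- portable_drive: a lower, thinner aluminium drive (14 x 66 x 76 mm) in the other slot of the rack, to be left alone; origin at the centre of its underside
- dock: backup-drive dock, black with a grey bezel, fixed to the desk, 66 mm high, 84 x 122 mm at its foot; origin on the desk under the bay's centre, z up. Latched home, the cartridge's underside is about 14 mm (its centre 72 mm) above the desk, pushed up against the catch by the eject spring; not latched, the spring lifts it about 10 mm higher
- bay_mouth (a point): centre of the bay's mouth, level with the dock's top, 66 mm above the desk; axes as the dock's. The bay is an upright slot 22.5 mm (dock x) by 79 mm (dock y), with a 4 mm bevel round its mouth
- dock_catch: grey sprung plastic catch lever in the dock's front (-x) wall, thumb paddle at the dock's top; origin at its pivot. It swings out by itself as the cartridge passes (some 5 N of push) and springs back upright into the recess. Pulled on, it is stiff but slightly springy, stretching a millimetre or two. Its nose carries the pull plus 4 N from the eject spring, less rubbing in the bay; over 26 N damages it
- eject_floor: sprung floor in the bay; origin at the centre of its top, 26 mm above the desk when free. It gives way at 2.4 N, pushes with 6 N when the cartridge is home, and stops hard 11.5 mm above the desk; the catch snaps in about 14 to 13 mm above the desk, just before that
- usb_stick: usb stick lying in front of the dock, bystander
- earbud_case: small case, bystander
- tape_measure: tape measure, bystander
- wax_tin: round flat tin, bystander
Things that resemble listed ones, but are neither listed nor needed, are in the scene too. There is more than one size of the dock; the job needs the larger.

How it is judged:
On the way, in this order (a step that is already met when the one before it is completed fails the run):
1. the cartridge is pressed home in the bay, upright and centred, with the catch snapped in (z of cartridge_mid in the frame of dock below 0.074 m and horizontal distance between cartridge_mid and bay_mouth below 0.005 m and angle between cartridge's own z axis and vertical below 0.1 rad and angle between the z axis of dock_catch and the z axis of dock, either way round below 0.05 rad), for 0.1 s.
2. the latched cartridge is pulled up so that the catch carries more than 13 N (a pull of about 12 N or more: the eject spring adds some 4 N, rubbing in the bay takes some) for 0.5 s (contact force between dock_catch and cartridge above 13 N and contact force between the fingers and cartridge above 1 N and z of cartridge_mid in the frame of dock below 0.077 m), for 0.5 s.
At the end, for the whole second after the job is handed in: The cartridge stands latched in the dock's bay: its centre less than 74.5 mm above the desk, within 5 mm of the bay's centre, upright within 0.1 rad, the catch back upright within 0.05 rad, at rest and released (z of cartridge_mid in the frame of dock below 0.0745 m and horizontal distance between cartridge_mid and bay_mouth below 0.005 m and angle between cartridge's own z axis and vertical below 0.1 rad and angle between the z axis of dock_catch and the z axis of dock, either way round below 0.05 rad and linear speed of cartridge below 0.02 m/s); the robot touches nothing.
It fails at once if the catch is overloaded: more than 26 N between catch and cartridge (contact force between dock_catch and cartridge above 26 N).
It fails at once if the cartridge is rammed against the dock with more than 60 N in all (contact force between dock and cartridge above 60 N).
It fails at once if the portable drive is moved more than 20 mm (distance of portable_drive from where it was at the start of the episode above 0.02 m).
It fails at once if a bystander is moved more than 30 mm (distance of any of usb_stick, earbud_case, tape_measure, wax_tin from where it was at the start of the episode above 0.03 m).
It also fails if it takes over 58 s, if anything falls off the work surface, if the arm or the gripper's body presses on something with over 40 N, if the wrist force passes 120 N, or if a joint passes its speed limit or range.

## Working session

There is one attempt and no reset: what is moved stays moved. The work goes in short steps, Python scripts to look and compute and a shell command to move; the robot and the scene stay as the last step left them, time stands still between calls to the robot, and variables do not carry over. Pictures are saved under pics/ and viewed, at most 10 in all, crops included, and the job is handed in when it is done.

```bash
mkdir -p pics
python3 - <<'E'
from workcell import sensors, imaging, spotter
import cv2, numpy as np
np.set_printoptions(precision=4,suppress=True)
o=sensors.get_obs(); print({k:np.round(v,3).tolist() for k,v in o.items()})
for c in ("scene","top"):
    cv2.imwrite(f"pics/{c}0.png",imaging.camera(c))
    k=imaging.calibration(c); print(c,k["mtx"].tolist(),-k["R"].T@k["t"])
    for n in ("cartridge","rack","portable_drive","dock","dock_catch","bay_mouth","usb_stick"):
        print(n,[(np.round(d["pixel"]).tolist(),round(d["conf"],2)) for d in spotter.look_for(n,c)][:4])
print(imaging.calibration("wrist"))
E
```

```text
{'clock': 0.0, 'joint_pos': [-1.175, 0.333, -0.065, 1.461, 0.022, 1.35, -0.088], 'joint_velocities': [-0.002, 0.0, 0.0, -0.001, 0.001, -0.001, -0.001], 'tau': [-0.001, -62.544, 0.048, -39.161, 0.016, 0.01, -0.0], 'position': [0.254, 0.571, 0.248], 'ee_rot': [0.208, 0.978, -0.001, -0.0], 'ft_force': [0.129, 0.181, -0.856], 'torque': [0.021, -0.022, 0.014], 'grasp_force': 0.0, 'grip_width': 1.001}
scene [[479.69167220294554, 0.0, 318.6438470980652], [0.0, 479.69167220294554, 197.02629078149002], [0.0, 0.0, 1.0]] [-0.2536 -0.4808  0.4679]
cartridge [([367.0, 224.0], 0.76)]
rack [([374.0, 254.0], 0.95)]
portable_drive [([397.0, 219.0], 0.63)]
dock [([305.0, 228.0], 0.86), ([244.0, 201.0], 0.82)]
dock_catch [([234.0, 187.0], 0.63), ([297.0, 220.0], 0.51)]
bay_mouth [([244.0, 202.0], 0.7), ([303.0, 225.0], 0.64)]
usb_stick []
top [[495.95707700783595, 0.0, 327.07175219798717], [0.0, 495.95707700783595, 200.30807574728664], [0.0, 0.0, 1.0]] [ 0.3768 -0.1028  1.1984]
cartridge [([394.0, 242.0], 0.73)]
rack [([388.0, 227.0], 0.88)]
portable_drive [([395.0, 214.0], 0.73)]
dock [([263.0, 224.0], 0.93), ([327.0, 230.0], 0.81)]
dock_catch [([391.0, 244.0], 0.35)]
bay_mouth [([328.0, 232.0], 0.77), ([265.0, 226.0], 0.69)]
usb_stick [([236.0, 248.0], 0.5)]
{'mtx': array([[309.6939,   0.    , 317.3268],
       [  0.    , 309.6939, 199.3344],
       [  0.    ,   0.    ,   1.    ]]), 'tool_from_camera': array([[ 0.0017, -0.9542, -0.2992,  0.0774],
       [ 1.    ,  0.0013,  0.0017, -0.0002],
       [-0.0013, -0.2993,  0.9542, -0.125 ],
       [ 0.    ,  0.    ,  0.    ,  1.    ]])}
```

Run:
```python
import cv2
a=cv2.imread("pics/scene0.png")[120:320,160:480]; cv2.imwrite("pics/s1.png",cv2.resize(a,(800,500),interpolation=cv2.INTER_CUBIC))
a=cv2.imread("pics/top0.png")[140:310,190:450]; cv2.imwrite("pics/t1.png",cv2.resize(a,(780,510),interpolation=cv2.INTER_CUBIC))
```

```text
(no output)
```

View pics/s1.png

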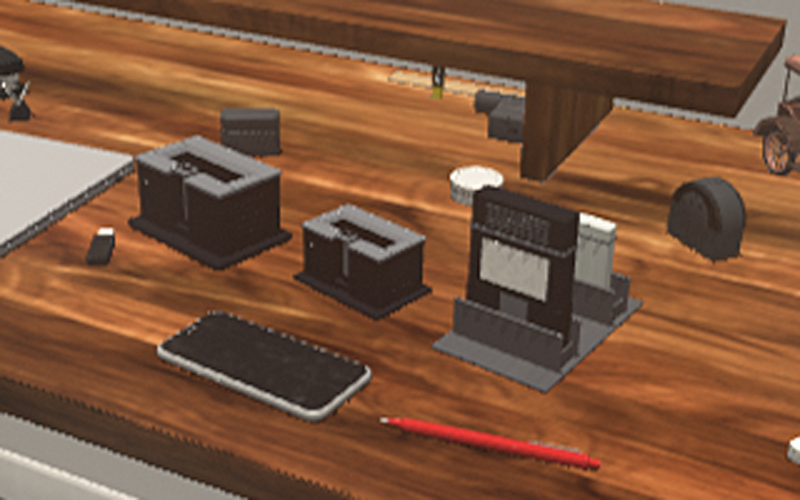

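View pics/t1.png

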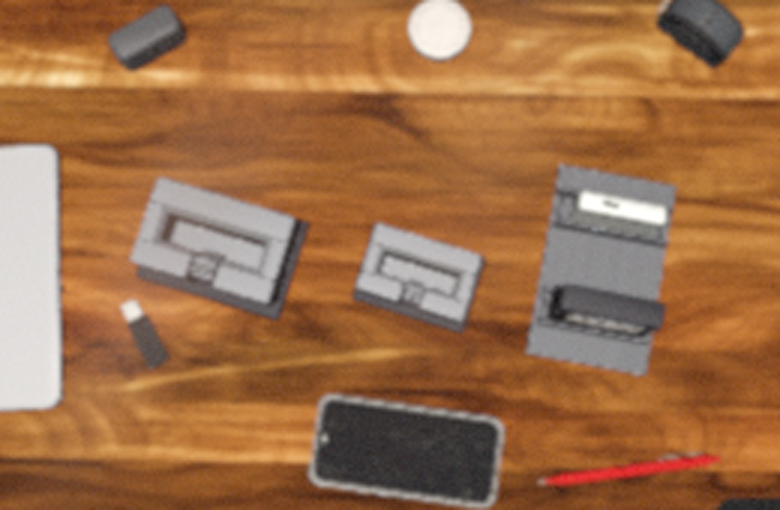

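The scene view shows candidates for the cartridge: the black slab with a label at scene px (367,224) / top px (393,243), and the thin white-aluminium drive at scene px (398,219) / top px (397,209). I choose the black one. The dock candidates are the large one at scene px (244,201) / top px (263,222) and the small one at scene px (305,228) / top px (329,231). I choose the large one. The usb stick lies in front of it, at top px (238,251).

```bash
cat > h.py <<'E'
import numpy as np, cv2
from workcell import sensors, imaging, spotter, order
from scipy.spatial.transform import Rotation as Ro
np.set_printoptions(precision=4,suppress=True)
def cam(name,obs=None):
    k=imaging.calibration(name); M=np.array(k["mtx"])
    if name!="wrist": return M,np.array(k["R"]),np.array(k["t"])
    o=obs or sensors.get_obs(); T=np.eye(4); T[:3,:3]=Ro.from_quat(o["ee_rot"]).as_matrix(); T[:3,3]=o["position"]
    W=np.linalg.inv(T@np.array(k["tool_from_camera"])); return M,W[:3,:3],W[:3,3]
def ray(c,px):
    M,R,t=c; d=R.T@np.linalg.solve(M,[px[0],px[1],1]); return -R.T@t,d
def atz(c,px,z):
    o,d=ray(c,px); return o+d*(z-o[2])/d[2]
def tri(cp):  # [(cam,px),...]
    A=np.zeros((3,3));b=np.zeros(3)
    for c,p in cp:
        o,d=ray(c,p); d=d/np.linalg.norm(d); Q=np.eye(3)-np.outer(d,d); A+=Q; b+=Q@o
    return np.linalg.solve(A,b)
def proj(c,X):
    M,R,t=c; p=M@(R@np.asarray(X)+t); return p[:2]/p[2]
E
python3 - <<'E'
from h import *
T,S=cam("top"),cam("scene")
t=lambda x,y:(190+x/3,140+y/3); s=lambda x,y:(160+x*.4,120+y*.4)
for n,a,b in (("dock TL/back",(160,178),(200,137)),("TR/right",(303,217),(282,172)),("BL/left",(132,260),(135,157)),("BR/front",(275,305),(218,197)),
  ("cart near L top",(553,312),(473,195)),("cart near R top",(660,328),(577,212))):
    print(n,tri([(T,t(*a)),(S,s(*b))]),atz(T,t(*a),.066 if 'cart' not in n else .119))
for p in ((559,165),(674,187),(643,375),(527,352)): print("rack",atz(T,t(*p),0.002))
E
```

```text
dock TL/back [0.5603 0.1025 0.064 ] [0.5591 0.1035 0.066 ]
TR/right [ 0.5295 -0.0056  0.0651] [ 0.5307 -0.0079  0.066 ]
BL/left [0.4953 0.1221 0.0648] [0.4951 0.122  0.066 ]
BR/front [0.4617 0.0131 0.0655] [0.4628 0.0113 0.066 ]
cart near L top [ 0.4589 -0.1984  0.1156] [ 0.4575 -0.1956  0.119 ]
cart near R top [ 0.4485 -0.2759  0.1244] [ 0.4474 -0.2729  0.119 ]
rack [ 0.5861 -0.21    0.002 ]
rack [ 0.5696 -0.3035  0.002 ]
rack [ 0.4175 -0.2776  0.002 ]
rack [ 0.4339 -0.1851  0.002 ]
```

View pics/top0.png

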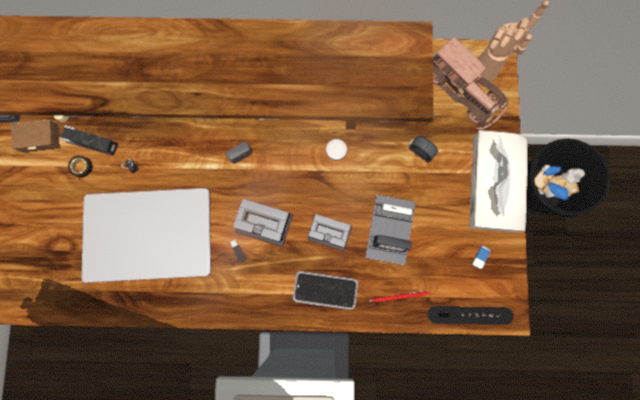

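The top view shows the shelf edge at row 115, well beyond the work, so the airspace over the docks and rack is clear. I'll move above the large dock.

```bash
python3 -m inch '[[[-0.445,-0.364,0,0,0,1.42,-1],[-0.445,-0.364,0,0,0,1.42,-1],[-0.445,-0.364,0,0,0,1.42,-1],[-0.445,-0.364,0,0,0,1.42,-1],[-0.445,-0.364,0,0,0,1.42,-1],[-0.445,-0.364,0,0,0,1.42,-1],[-0.445,-0.364,0,0,0,1.42,-1],[-0.445,-0.364,0,0,0,1.42,-1],[-0.445,-0.364,0,0,0,1.42,-1],[-0.445,-0.364,0,0,0,1.42,-1]]]'
```

```text
clock: 1.8
position: [0.4796, 0.1224, 0.2487]
ee_rot: [0.797, 0.604, 0.001, -0.0]
ft_force: [1.1, 0.9, 0.3]
grip_width: 0.999
grasp_force: 0.0
```

```bash
python3 -m inch '[[[-0.054,0.048,0,0,0,0,-1],[-0.054,0.048,0,0,0,0,-1],[-0.054,0.048,0,0,0,0,-1],[-0.054,0.048,0,0,0,0,-1]]]'
python3 - <<'E'
from h import *
o=sensors.get_obs(); im=imaging.camera("wrist"); cv2.imwrite("pics/w1.png",im)
c=cam("wrist",o); print(o["position"])
for n in ("dock","bay_mouth","dock_catch"):
    for d in spotter.look_for(n,"wrist")[:2]: print(n,d,atz(c,d["pixel"],.066))
E
```

```text
clock: 2.2
position: [0.5109, 0.0599, 0.2483]
ee_rot: [0.795, 0.606, 0.0, -0.0]
ft_force: [-0.2, 1.2, 0.7]
grip_width: 0.999
grasp_force: 0.0
[0.5109 0.0599 0.2483]
dock {'pixel': [321.3, 168.7], 'conf': 0.7} [0.5174 0.0714 0.066 ]
dock {'pixel': [337.0, 287.8], 'conf': 0.64} [ 0.4987 -0.0668  0.066 ]
bay_mouth {'pixel': [318.3, 168.9], 'conf': 0.98} [0.5144 0.072  0.066 ]
bay_mouth {'pixel': [338.6, 288.1], 'conf': 0.72} [ 0.5004 -0.0676  0.066 ]
dock_catch {'pixel': [325.0, 299.0], 'conf': 0.68} [ 0.4817 -0.0776  0.066 ]
dock_catch {'pixel': [300.2, 178.3], 'conf': 0.62} [0.4941 0.0674 0.066 ]
```

View pics/w1.png

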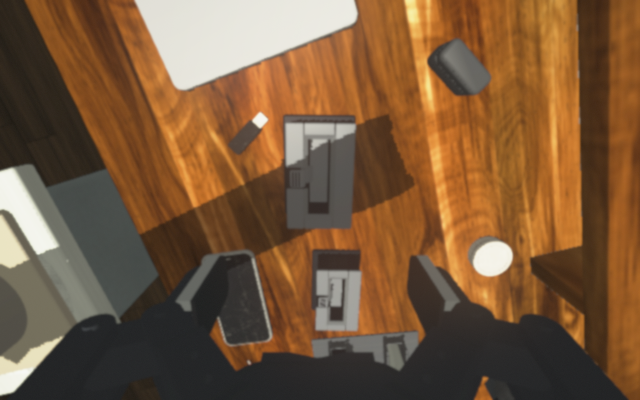

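The wrist view shows the large dock at px (320,172), with its bay slot spanning roughly columns 309–328 and rows 137–214. The small dock is at (337,290). I'll take a close crop to measure the mouth edges.

Run:
```python
import cv2
a=cv2.imread("pics/w1.png")[105:240,270:370]; a=cv2.resize(a,(444,600),interpolation=cv2.INTER_CUBIC); a=cv2.convertScaleAbs(a,alpha=1.6,beta=10)
for i in range(0,100,10): cv2.line(a,(int(i*4.44),0),(int(i*4.44),6 if i%50 else 14),(0,0,255),1)
for i in range(0,135,10): cv2.line(a,(0,int(i*4.444)),(6,int(i*4.444)),(0,0,255),1)
cv2.imwrite("pics/w1c.png",a)
```

```text
(no output)
```

View pics/w1c.png

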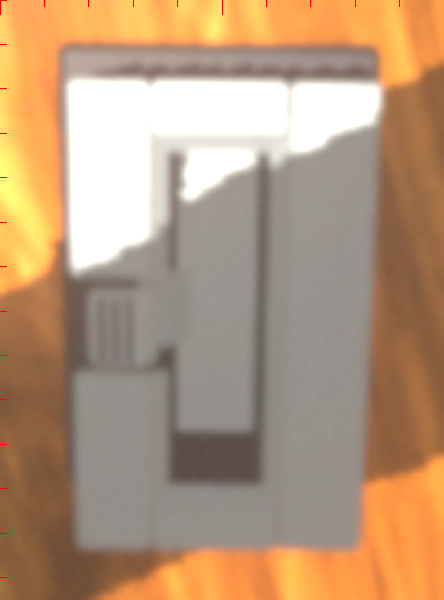

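Run:
```python
from h import *
c=cam("wrist"); p=lambda x,y:(270+(x+.5)/4.444-.5,105+(y+.5)/4.444-.5)
def show(n,pts,z):
    q=np.array([atz(c,p(*a),z)[:2] for a in pts]); m=q.mean(0)
    ax=(q[1]-q[0]+q[2]-q[3]);ay=(q[0]-q[3]+q[1]-q[2])
    print(n,m,"size",np.linalg.norm(ax)/2,np.linalg.norm(ay)/2,"x-ang",np.degrees(np.arctan2(ax[1],ax[0])),"y-90",np.degrees(np.arctan2(ay[1],ay[0]))-90)
show("bezel",[(66,78),(380,78),(360,549),(75,549)],.066)
show("hole",[(170,150),(268,150),(261,483),(170,483)],.062)
show("bevel",[(152,135),(290,135),(279,495),(155,495)],.066)
o=sensors.get_obs(); R=Ro.from_quat(o["ee_rot"]).as_matrix(); print("tooly ang",np.degrees(np.arctan2(R[1,1],R[0,1])),R)
print(o["clock"],o["joint_pos"])
g=np.array([.4623,-.2376,.2483])-o["position"]; print("to rack, tool axes",R.T@g)
```

```text
bezel [0.5125 0.0639] size 0.06840780997537727 0.11031484074963568 x-ang -15.111967401434548 y-90 -15.676924469517118
hole [0.5118 0.0639] size 0.02187560244432538 0.07900560738895548 x-ang -15.112132938326043 y-90 -15.648417781644213
bevel [0.5124 0.0648] size 0.02990914511894882 0.08427727320267604 x-ang -15.112250285471173 y-90 -15.660479483999822
tooly ang -15.222972138979747 [[ 0.2626  0.9649 -0.0001]
 [ 0.9649 -0.2626  0.0004]
 [ 0.0004 -0.0002 -1.    ]]
2.4 [-0.6394  0.0788  0.459   1.7727 -0.0367  1.2985 -0.4375]
to rack, tool axes [-0.3008  0.0318 -0.0001]
```

```bash
python3 -m inch '[[[-0.1,0,0,0,0,0,-1],[-0.1,0,0,0,0,0,-1],[-0.1,0,0,0,0,0,-1],[-0.1,0,0,0,0,0,-1],[-0.1,0,0,0,0,0,-1]]]' | head -2
python3 - <<'E'
from h import *
o=sensors.get_obs(); im=imaging.camera("wrist"); cv2.imwrite("pics/w2.png",im)
c=cam("wrist",o); print(o["position"])
e=proj(c,[.512,.064,.066]); print("expected bay px",e)
for d in spotter.look_for("bay_mouth","wrist")[:2]: print(d,atz(c,d["pixel"],.066))
for d in spotter.look_for("cartridge","wrist")[:2]: print("cart",d)
x,y=int(e[0])-50,max(int(e[1])-60,0); print(x,y)
a=cv2.resize(im[y:y+135,x:x+100],(444,600),interpolation=cv2.INTER_CUBIC); a=cv2.convertScaleAbs(a,alpha=1.6,beta=10)
b=cv2.resize(im[200:400,170:460],(348,240)); a[360:,:]=a[360:,:]
f=np.zeros((600,800,3),np.uint8); f[:,:444]=a; f[:240,450:798]=b; cv2.imwrite("pics/w2c.png",f)
E
```

```text
clock: 2.9
position: [0.4846, -0.0353, 0.2483]
[ 0.4846 -0.0353  0.2483]
expected bay px [318.6724  72.4791]
{'pixel': [339.9, 216.3], 'conf': 0.98} [ 0.497  -0.0783  0.066 ]
{'pixel': [320.2, 69.2], 'conf': 0.86} [0.5141 0.0663 0.066 ]
cart {'pixel': [344.7, 323.8], 'conf': 0.61}
268 12
```

View pics/w2c.png

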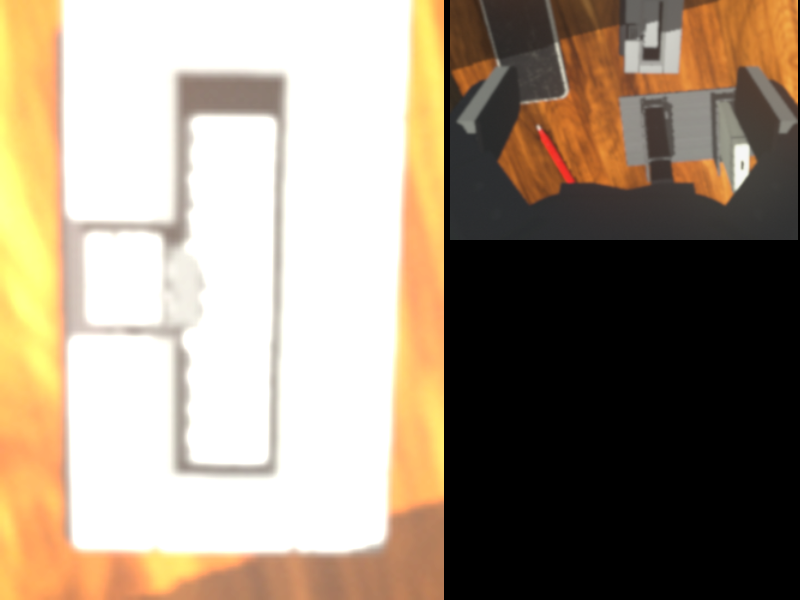

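The crop shows the bay hole clearly (crop rows 73–472, columns 177–280). The cartridge stands in the near slot, at wrist px (345,322), next to the white drive.

Run:
```python
from h import *
o=sensors.get_obs(); c2=cam("wrist",o)
o1=dict(o); o1["position"]=np.array([.5109,.0599,.2483]); o1["ee_rot"]=np.array([.795,.606,0,0])/np.hypot(.795,.606); c1=cam("wrist",o1)
p1=lambda x,y:(270+(x+.5)/4.444-.5,105+(y+.5)/4.444-.5); p2=lambda x,y:(268+(x+.5)/4.444-.5,12+(y+.5)/4.444-.5)
A=[(170,150),(268,150),(261,483),(170,483)];B=[(177,73),(284,73),(275,472),(177,472)]
q=np.array([tri([(c1,p1(*a)),(c2,p2(*b))]) for a,b in zip(A,B)]); print(q,q.mean(0))
r=np.array([atz(c2,p2(*b),.062) for b in B]); print("view2",r.mean(0),np.degrees(np.arctan2(*(r[0]-r[3])[:2])))
T=cam("top"); S=cam("scene"); print("bezel centre projected top",proj(T,[.5123,.064,.066]),"crop",(proj(T,[.5123,.064,.066])-[190,140])*3)
R=Ro.from_quat(o["ee_rot"]).as_matrix(); print("to rack",R.T@(np.array([.4623,-.2376,.2483])-o["position"]))
```

```text
[[0.512  0.1032 0.058 ]
 [0.5333 0.0974 0.0581]
 [0.5117 0.0216 0.0614]
 [0.4908 0.0273 0.0612]] [0.512  0.0624 0.0597]
view2 [0.5118 0.062  0.062 ] 15.672149422886227
bezel centre projected top [259.5326 219.6995] crop [208.5978 239.0986]
to rack [-0.2009  0.0315 -0.0001]
```

```bash
python3 -m inch '[[[-0.2,0.0315,0,0,0,-0.1,-1],[-0.2,0.0315,0,0,0,-0.1,-1],[-0.2,0.0315,0,0,0,-0.1,-1],[-0.2,0.0315,0,0,0,-0.1,-1],[-0.2,0.0315,0,0,0,-0.1,-1],[-0.2,0.0315,0,0,0,-0.1,-1],[-0.2,0.0315,0,0,0,-0.1,-1]]]'
python3 - <<'E'
from h import *
o=sensors.get_obs(); im=imaging.camera("wrist"); cv2.imwrite("pics/w3.png",im)
c=cam("wrist",o); print(o["position"],o["ee_rot"],o["joint_pos"])
for d in spotter.look_for("cartridge","wrist")[:2]: print("cart",d)
a=cv2.resize(im[100:250,250:450],(800,600),interpolation=cv2.INTER_CUBIC); a=cv2.convertScaleAbs(a,alpha=1.8,beta=20); cv2.imwrite("pics/w3c.png",a)
E
```

```text
clock: 3.75
position: [0.4625, -0.2364, 0.248]
ee_rot: [0.763, 0.646, -0.0, -0.0]
ft_force: [0.9, 0.6, -0.4]
grip_width: 1.003
grasp_force: 0.0
[ 0.4625 -0.2364  0.248 ] [ 0.7632  0.6461 -0.0001 -0.0004] [-0.3129  0.0998  0.7529  1.7714 -0.071   1.2986  0.2908]
cart {'pixel': [319.8, 190.4], 'conf': 0.72}
```

View pics/w3c.png

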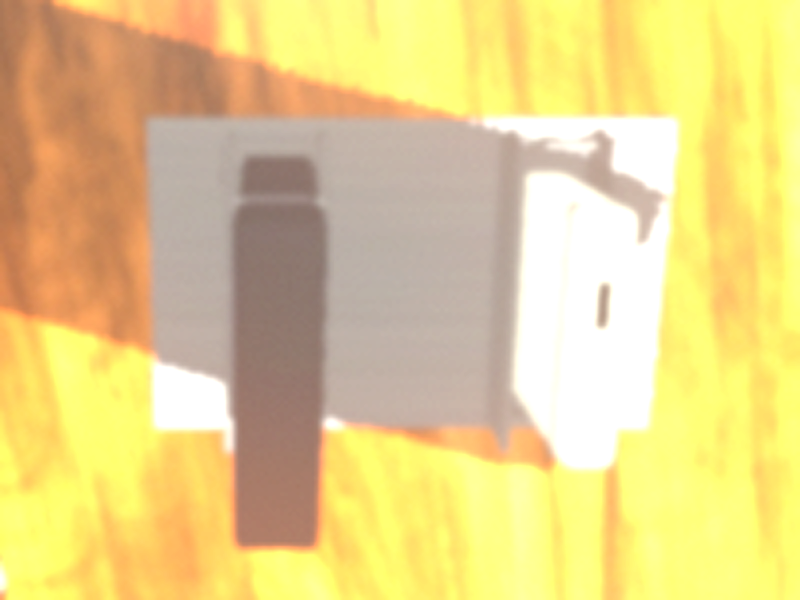

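The crop shows the black cartridge's top face (crop columns 234–326, rows 205–546), with the white drive well to the right in the other slot. The choice is confirmed.

Run:
```python
from h import *
o=sensors.get_obs(); c=cam("wrist",o); R=Ro.from_quat(o["ee_rot"]).as_matrix()
p=lambda x,y:(250+(x+.5)/4-.5,100+(y+.5)/4-.5)
def show(n,pts,z):
    q=np.array([atz(c,p(*a),z)[:2] for a in pts]); m=q.mean(0); ax=(q[1]-q[0]+q[2]-q[3]);ay=(q[0]-q[3]+q[1]-q[2])
    print(n,m,"size",np.linalg.norm(ax)/2,np.linalg.norm(ay)/2,"x-ang",np.degrees(np.arctan2(ax[1],ax[0])),"y-90",np.degrees(np.arctan2(ay[1],ay[0]))-90)
    print("  tool",R.T@(np.append(m,.1)-o["position"]))
show("cart",[(234,205),(326,205),(318,546),(237,546)],.119)
show("rack",[(148,118),(677,118),(650,430),(152,430)],.002)
print("tooly",np.degrees(np.arctan2(R[1,1],R[0,1])))
```

```text
cart [ 0.4637 -0.2356] size 0.018467914349481848 0.0760364485518129 x-ang -9.337402431185588 y-90 -9.644195605523294
  tool [0.0007 0.001  0.1481]
rack [ 0.5024 -0.2442] size 0.15628966990015597 0.09657088065601485 x-ang -9.341117276052298 y-90 -9.554893798393834
  tool [-0.0014  0.0406  0.1481]
tooly -9.448710782006998
```

```bash
python3 -m inch '[[[0.001,0.001,0.05,0,0,0,-1],[0.001,0.001,0.1,0,0,0,-1],[0.001,0.001,0.125,0,0,0,-1],[0.001,0.001,0.145,0,0,0,-1],[0.001,0.001,0.145,0,0,0,-1],[0.001,0.001,0.145,0,0,0,-1]]]' 80; python3 -m inch '[[[0,0,0,0,0,0,0.6],[0,0,0,0,0,0,1],[0,0,0,0,0,0,1],[0,0,0,0,0,0,1],[0,0,0,0,0,0,1],[0,0,0,0,0,0,1],[0,0,0,0,0,0,1],[0,0,0,0,0,0,1]]]' 80
```

```text
clock: 4.45
position: [0.4635, -0.2365, 0.1038]
ee_rot: [0.764, 0.646, -0.0, -0.0]
ft_force: [0.8, 0.3, 0.8]
grip_width: 1.003
grasp_force: 0.0
clock: 5.25
position: [0.4635, -0.2373, 0.1038]
ee_rot: [0.764, 0.645, 0.0, 0.0]
ft_force: [0.1, 0.2, 5.8]
grip_width: 0.223
grasp_force: 79.2
```

```bash
python3 -m inch '[[[0,0,-0.005,0,0,0,1],[0,0,-0.02,0,0,0,1],[0,0,-0.05,0,0,0,1],[0,0,-0.09,0,0,0,1],[0,0,-0.13,0,0,0,1],[0,0,-0.13,0,0,0,1],[0,0,-0.13,0,0,0,1]]]'
python3 - <<'E'
from h import *
o=sensors.get_obs(); R=Ro.from_quat(o["ee_rot"]).as_matrix(); print(R,o["joint_pos"])
# wrist bias at cartridge grasp: measured (0.4637,-0.2356), actual tcp at grasp .4635,-.237
print(R.T@(np.array([.512,.063-.001,o["position"][2]])-o["position"]))
E
```

```text
clock: 5.95
position: [0.4632, -0.2373, 0.2342]
ee_rot: [0.764, 0.645, 0.001, 0.0]
ft_force: [0.1, 0.6, -2.8]
grip_width: 0.221
grasp_force: 79.4
[[ 0.1673  0.9859  0.0018]
 [ 0.9859 -0.1673  0.0002]
 [ 0.0005  0.0017 -1.    ]] [-0.3193  0.1139  0.7663  1.7908 -0.0837  1.268   0.3005]
[ 0.3032 -0.0019  0.0002]
```

```bash
python3 -m inch '[[[0.303,-0.002,0,0,0,0.104,1],[0.303,-0.002,0,0,0,0.104,1],[0.303,-0.002,0,0,0,0.104,1],[0.303,-0.002,0,0,0,0.104,1],[0.303,-0.002,0,0,0,0.104,1],[0.303,-0.002,0,0,0,0.104,1],[0.303,-0.002,0,0,0,0.104,1],[0.303,-0.002,0,0,0,0.104,1],[0.303,-0.002,0,0,0,0.104,1]]]'
python3 - <<'E'
from h import *
o=sensors.get_obs(); im=imaging.camera("wrist"); c=cam("wrist",o); R=Ro.from_quat(o["ee_rot"]).as_matrix()
print(o["position"],R.tolist(),"ang",np.degrees(np.arctan2(R[1,1],R[0,1])))
print(proj(c,[.512,.063,.066]))
s=imaging.camera("scene"); 
f=np.zeros((500,800,3),np.uint8); f[:,:500]=cv2.resize(cv2.convertScaleAbs(im[100:300,220:420],alpha=1.5,beta=10),(500,500),interpolation=cv2.INTER_CUBIC)
f[:,505:800]=cv2.resize(s[90:260,195:295],(295,500),interpolation=cv2.INTER_CUBIC); cv2.imwrite("pics/w4.png",f)
E
```

```text
clock: 6.85
position: [0.5112, 0.0603, 0.2324]
ee_rot: [0.797, 0.604, -0.001, -0.0]
ft_force: [0.3, -1.3, -2.5]
grip_width: 0.223
grasp_force: 79.1
[0.5112 0.0603 0.2324] [[0.27014295998898114, 0.9628186133602268, -0.001760379357567424], [0.9628188737875887, -0.2701451904773879, -0.0011799747182612876], [-0.00161165963889897, -0.0013761646073887175, -0.9999977543595697]] ang -15.672921932963895
[318.3924 181.9038]
```

View pics/w4.png

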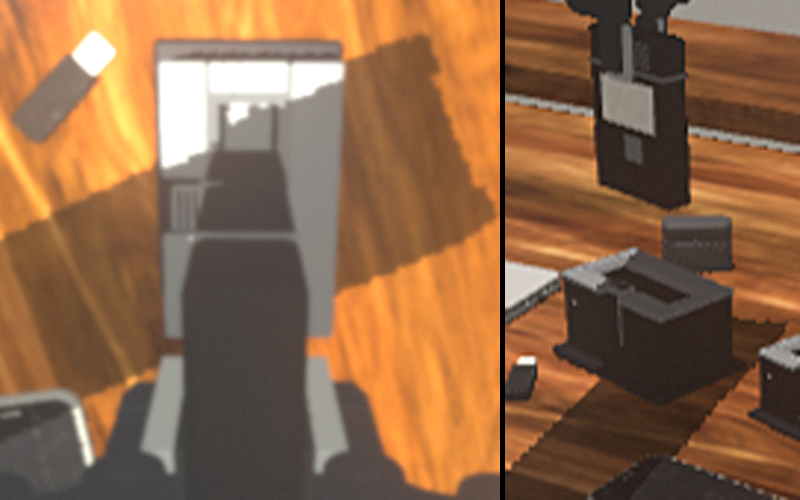

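The view shows the cartridge held upright and in line with the bay: cartridge columns are centred near crop 246 and the bay near 248. Bottom-to-top clearance is about 65 mm. I'll lower it to just above the mouth.

```bash
python3 -m inch '[[[0.002,0.001,0.02,0,0,0,1],[0.002,0.001,0.04,0,0,0,1],[0.002,0.001,0.055,0,0,0,1],[0.002,0.001,0.06,0,0,0,1],[0.002,0.001,0.06,0,0,0,1],[0.002,0.001,0.06,0,0,0,1]]]'; python3 -m inch '[[[0,0,0.003,0,0,0,1],[0,0,0.006,0,0,0,1],[0,0,0.009,0,0,0,1],[0,0,0.012,0,0,0,1],[0,0,0.012,0,0,0,1]]]'
```

```text
clock: 7.55
position: [0.5137, 0.0631, 0.1741]
ee_rot: [0.797, 0.604, 0.0, 0.0]
ft_force: [-0.3, 0.2, -0.8]
grip_width: 0.221
grasp_force: 78.9
clock: 8.05
position: [0.513, 0.0635, 0.1608]
ee_rot: [0.796, 0.605, -0.0, -0.0]
ft_force: [-0.3, 0.1, -1.3]
grip_width: 0.225
grasp_force: 78.9
```

```bash
for i in 1; do python3 -m inch '[[[0,0,0.003,0,0,0,1],[0,0,0.006,0,0,0,1],[0,0,0.009,0,0,0,1],[0,0,0.012,0,0,0,1],[0,0,0.012,0,0,0,1]]]'; done
```

```text
clock: 8.55
position: [0.5132, 0.0635, 0.1489]
ee_rot: [0.796, 0.605, -0.0, -0.0]
ft_force: [0.0, 0.9, -1.7]
grip_width: 0.223
grasp_force: 79.2
```

```bash
python3 -m inch '[[[0,0,0.003,0,0,0,1],[0,0,0.006,0,0,0,1],[0,0,0.009,0,0,0,1],[0,0,0.012,0,0,0,1],[0,0,0.015,0,0,0,1],[0,0,0.018,0,0,0,1],[0,0,0.019,0,0,0,1],[0,0,0.019,0,0,0,1]]]'; python3 -m inch '[[[0,0,0.002,0,0,0,1],[0,0,0.004,0,0,0,1],[0,0,0.006,0,0,0,1],[0,0,0.008,0,0,0,1],[0,0,0.008,0,0,0,1],[0,0,0.008,0,0,0,1]]]'
```

```text
clock: 9.35
position: [0.5134, 0.0634, 0.1301]
ee_rot: [0.796, 0.605, 0.0, 0.0]
ft_force: [4.5, -1.0, -0.9]
grip_width: 0.223
grasp_force: 79.0
clock: 9.95
position: [0.5135, 0.0635, 0.1224]
ee_rot: [0.796, 0.605, 0.0, 0.0]
ft_force: [4.8, -1.4, 1.3]
grip_width: 0.22
grasp_force: 79.5
```

```bash
python3 -m inch '[[[0,0,0.002,0,0,0,1],[0,0,0.004,0,0,0,1],[0,0,0.006,0,0,0,1],[0,0,0.007,0,0,0,1],[0,0,0.007,0,0,0,1],[0,0,0.007,0,0,0,1]]]'; python3 -m inch '[[[0,0,0.001,0,0,0,1],[0,0,0.001,0,0,0,1],[0,0,0.001,0,0,0,1],[0,0,0.001,0,0,0,1]]]'
```

```text
clock: 10.55
position: [0.5135, 0.0635, 0.1154]
ee_rot: [0.796, 0.605, 0.0, 0.0]
ft_force: [4.7, -2.3, 4.5]
grip_width: 0.219
grasp_force: 80.1
clock: 10.95
position: [0.5132, 0.0636, 0.1142]
ee_rot: [0.796, 0.605, -0.0, -0.0]
ft_force: [3.8, -0.9, 4.0]
grip_width: 0.222
grasp_force: 79.7
```

```bash
python3 -m inch '[[[0,0,0.0007,0,0,0,1],[0,0,0.0007,0,0,0,1],[0,0,0.0007,0,0,0,1]]]'; python3 -m inch '[[[0,0,0.0006,0,0,0,1],[0,0,0.0006,0,0,0,1],[0,0,0.0006,0,0,0,1]]]'
```

```text
clock: 11.25
position: [0.5132, 0.0636, 0.1135]
ee_rot: [0.796, 0.605, -0.0, -0.0]
ft_force: [3.3, -0.6, 3.8]
grip_width: 0.22
grasp_force: 79.8
clock: 11.55
position: [0.5132, 0.0636, 0.113]
ee_rot: [0.796, 0.605, -0.0, -0.0]
ft_force: [3.3, -0.6, 4.9]
grip_width: 0.221
grasp_force: 80.0
```

```bash
python3 -m inch '[[[0,0,0.0006,0,0,0,1],[0,0,0.0006,0,0,0,1],[0,0,0.0006,0,0,0,1]]]'; python3 -m inch '[[[0,0,0.0006,0,0,0,1],[0,0,0.0006,0,0,0,1],[0,0,0.0006,0,0,0,1]]]'
```

```text
clock: 11.85
position: [0.5132, 0.0636, 0.1124]
ee_rot: [0.796, 0.605, -0.0, -0.0]
ft_force: [2.3, 0.1, 3.9]
grip_width: 0.222
grasp_force: 80.0
clock: 12.15
position: [0.5134, 0.0636, 0.1122]
ee_rot: [0.796, 0.605, 0.0, -0.0]
ft_force: [0.6, -0.7, 8.3]
grip_width: 0.222
grasp_force: 80.6
```

```bash
python3 -m inch '[[[0,0,0.0003,0,0,0,1],[0,0,0.0003,0,0,0,1],[0,0,0.0003,0,0,0,1]]]'; python3 -m inch '[[[0,0,-0.001,0,0,0,1],[0,0,-0.002,0,0,0,1],[0,0,-0.002,0,0,0,1],[0,0,-0.002,0,0,0,1]]]'
```

```text
clock: 12.45
position: [0.5134, 0.0636, 0.1122]
ee_rot: [0.796, 0.605, 0.0, -0.0]
ft_force: [-0.0, -0.3, 13.3]
grip_width: 0.225
grasp_force: 81.4
clock: 12.85
position: [0.5132, 0.0636, 0.1134]
ee_rot: [0.796, 0.605, 0.0, -0.0]
ft_force: [3.0, -1.4, 4.4]
grip_width: 0.223
grasp_force: 79.9
```

```bash
python3 -m inch '[[[0,0,-0.0007,0,0,0,1],[0,0,-0.0007,0,0,0,1],[0,0,-0.0007,0,0,0,1]]]'; python3 -m inch '[[[0,0,-0.0007,0,0,0,1],[0,0,-0.0007,0,0,0,1],[0,0,-0.0007,0,0,0,1]]]';  python3 -m inch '[[[0,0,-0.0005,0,0,0,1],[0,0,-0.0005,0,0,0,1],[0,0,-0.0005,0,0,0,1]]]'
```

```text
clock: 13.15
position: [0.5132, 0.0636, 0.1142]
ee_rot: [0.796, 0.605, -0.0, -0.0]
ft_force: [3.8, -0.5, 3.8]
grip_width: 0.222
grasp_force: 79.9
clock: 13.45
position: [0.5132, 0.0636, 0.1148]
ee_rot: [0.796, 0.605, -0.0, -0.0]
ft_force: [2.0, 0.6, 2.7]
grip_width: 0.223
grasp_force: 79.6
clock: 13.75
position: [0.5131, 0.0636, 0.1152]
ee_rot: [0.796, 0.605, -0.0, -0.0]
ft_force: [4.4, -0.2, -0.7]
grip_width: 0.22
grasp_force: 79.0
```

```bash
python3 -m inch '[[[0,0,-0.0001,0,0,0,1],[0,0,-0.0002,0,0,0,1],[0,0,-0.0003,0,0,0,1],[0,0,-0.0004,0,0,0,1],[0,0,-0.0005,0,0,0,1],[0,0,-0.0005,0,0,0,1]]]'; python3 -m inch '[[[0,0,-0.0001,0,0,0,1],[0,0,-0.0002,0,0,0,1],[0,0,-0.0003,0,0,0,1],[0,0,-0.0004,0,0,0,1],[0,0,-0.0005,0,0,0,1],[0,0,-0.0005,0,0,0,1]]]'
```

```text
clock: 14.35
position: [0.5131, 0.0635, 0.1156]
ee_rot: [0.796, 0.605, -0.0, -0.0]
ft_force: [4.7, -0.1, -8.0]
grip_width: 0.223
grasp_force: 78.3
clock: 14.95
position: [0.513, 0.0635, 0.1159]
ee_rot: [0.796, 0.605, -0.0, -0.0]
ft_force: [5.6, 0.3, -11.5]
grip_width: 0.221
grasp_force: 78.3
```

```bash
python3 -m inch '[[[0,0,-0.0001,0,0,0,1],[0,0,-0.0002,0,0,0,1],[0,0,-0.0003,0,0,0,1],[0,0,-0.0004,0,0,0,1],[0,0,-0.0005,0,0,0,1],[0,0,-0.0005,0,0,0,1]]]'; python3 -m inch '[[[0,0,0,0,0,0,1],[0,0,0,0,0,0,1],[0,0,0,0,0,0,1]]]'
```

```text
clock: 15.55
position: [0.5129, 0.0635, 0.1162]
ee_rot: [0.796, 0.605, -0.0, -0.0]
ft_force: [6.4, 0.4, -13.9]
grip_width: 0.224
grasp_force: 78.4
clock: 15.85
position: [0.5129, 0.0635, 0.1162]
ee_rot: [0.796, 0.605, -0.0, -0.0]
ft_force: [6.7, 0.5, -14.3]
grip_width: 0.219
grasp_force: 78.4
```

```bash
python3 -m inch '[[[0,0,-0.0001,0,0,0,1],[0,0,-0.0002,0,0,0,1],[0,0,-0.0002,0,0,0,1],[0,0,-0.0002,0,0,0,1],[0,0,-0.0002,0,0,0,1],[0,0,-0.0002,0,0,0,1],[0,0,-0.0002,0,0,0,1],[0,0,-0.0002,0,0,0,1],[0,0,-0.0002,0,0,0,1],[0,0,-0.0002,0,0,0,1]]]';python3 -m inch '[[[0,0,0,0,0,0,1],[0,0,0,0,0,0,1],[0,0,0,0,0,0,1]]]'
```

```text
clock: 16.85
position: [0.5129, 0.0635, 0.1163]
ee_rot: [0.796, 0.605, -0.0, -0.0]
ft_force: [7.3, 1.0, -14.8]
grip_width: 0.221
grasp_force: 78.4
clock: 17.15
position: [0.5128, 0.0635, 0.1162]
ee_rot: [0.796, 0.605, -0.0, -0.0]
ft_force: [7.6, 0.6, -16.1]
grip_width: 0.223
grasp_force: 78.4
```

```bash
python3 -m inch '[[[0,0,0.0002,0,0,0,1],[0,0,0.0005,0,0,0,1],[0,0,0.0008,0,0,0,1],[0,0,0.0011,0,0,0,1],[0,0,0.0014,0,0,0,1],[0,0,0.0017,0,0,0,1],[0,0,0.002,0,0,0,1],[0,0,0.002,0,0,0,1],[0,0,0.002,0,0,0,1]]]'
python3 - <<'E'
from h import *
im=imaging.camera("wrist"); s=imaging.camera("scene")
f=np.zeros((500,800,3),np.uint8); f[:,:400]=cv2.resize(cv2.convertScaleAbs(im[130:255,250:350],alpha=1.4,beta=10),(400,500),interpolation=cv2.INTER_CUBIC)
f[:,405:800]=cv2.resize(s[130:240,200:287],(395,500),interpolation=cv2.INTER_CUBIC); cv2.imwrite("pics/w5.png",f)
E
```

```text
clock: 18.05
position: [0.5132, 0.0636, 0.1153]
ee_rot: [0.796, 0.605, 0.0, -0.0]
ft_force: [1.8, 0.3, -1.7]
grip_width: 0.218
grasp_force: 80.6
```

View pics/w5.png

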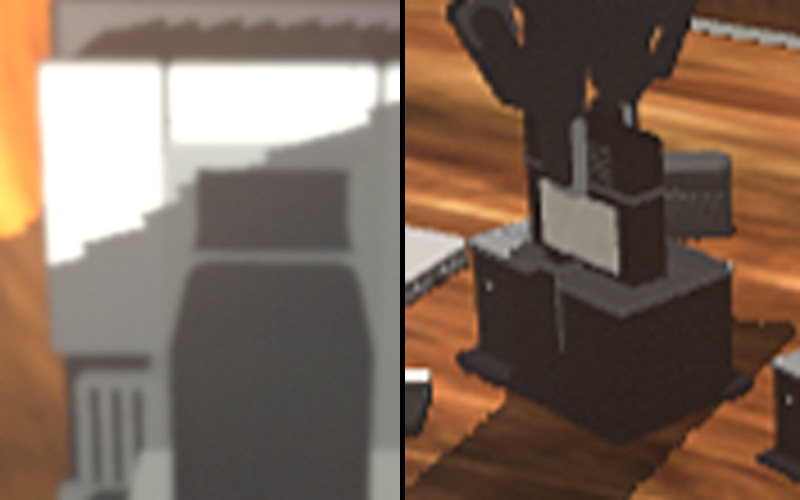

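The view shows the cartridge seated in the bay (scene inset centred near (600,210)), with the catch paddle upright and in its original place (wrist inset around (110,430)). Now I'll release and retreat.

```bash
python3 -m inch '[[[0,0,0,0,0,0,0.5],[0,0,0,0,0,0,0],[0,0,0,0,0,0,-0.5],[0,0,0,0,0,0,-1],[0,0,0,0,0,0,-1],[0,0,0,0,0,0,-1],[0,0,0,0,0,0,-1],[0,0,0,0,0,0,-1]]]'; python3 -m inch '[[[0,0,-0.01,0,0,0,-1],[0,0,-0.04,0,0,0,-1],[0,0,-0.08,0,0,0,-1],[0,0,-0.12,0,0,0,-1],[0,0,-0.133,0,0,0,-1],[0,0,-0.133,0,0,0,-1],[0,0,-0.133,0,0,0,-1]]]'
python3 - <<'E'
from h import *
o=sensors.get_obs(); im=imaging.camera("wrist"); s=imaging.camera("scene"); print(o["position"])
f=np.zeros((500,800,3),np.uint8); f[:,:400]=cv2.resize(cv2.convertScaleAbs(im[105:230,270:370],alpha=1.4,beta=10),(400,500),interpolation=cv2.INTER_CUBIC)
f[:,405:800]=cv2.resize(s[130:240,200:287],(395,500),interpolation=cv2.INTER_CUBIC); cv2.imwrite("pics/w6.png",f)
c=cam("wrist",o); S=cam("scene")
a=np.radians(-15.5); ex=np.array([np.cos(a),np.sin(a),0]); ey=np.array([-ex[1],ex[0],0])
for z in (.130,.140):
  for u,v in ((-10,38),(10,38),(10,-38),(-10,-38)):
    X=np.array([.512,.063,z])+ex*u/1e3+ey*v/1e3; w=proj(c,X); q=proj(S,X); print(z,u,v,(w-[270,105])*4,(q-[200,130])*4.545+[405,0])
E
```

```text
clock: 18.95
position: [0.5133, 0.0635, 0.1151]
ee_rot: [0.796, 0.605, 0.0, -0.0]
ft_force: [0.1, -0.0, 0.6]
grip_width: 1.004
grasp_force: 0.0
clock: 19.65
position: [0.5129, 0.0635, 0.2475]
ee_rot: [0.796, 0.605, -0.0, -0.0]
ft_force: [0.2, -0.3, 0.9]
grip_width: 1.004
grasp_force: 0.0
[0.5129 0.0635 0.2475]
0.13 -10 38 [138.625  199.3953] [517.1086 104.08  ]
0.13 10 38 [240.5171 199.445 ] [551.5044  93.9172]
0.13 10 -38 [236.0425 552.582 ] [661.4943 134.3166]
0.13 -10 -38 [142.8558 552.506 ] [627.0503 145.545 ]
0.14 -10 38 [136.4864 207.9751] [515.8228  83.2962]
0.14 10 38 [242.5407 208.0277] [550.3789  73.3746]
0.14 10 -38 [237.7201 573.5517] [660.7939 112.9832]
0.14 -10 -38 [141.0642 573.471 ] [626.1879 123.9521]
```

View pics/w6.png

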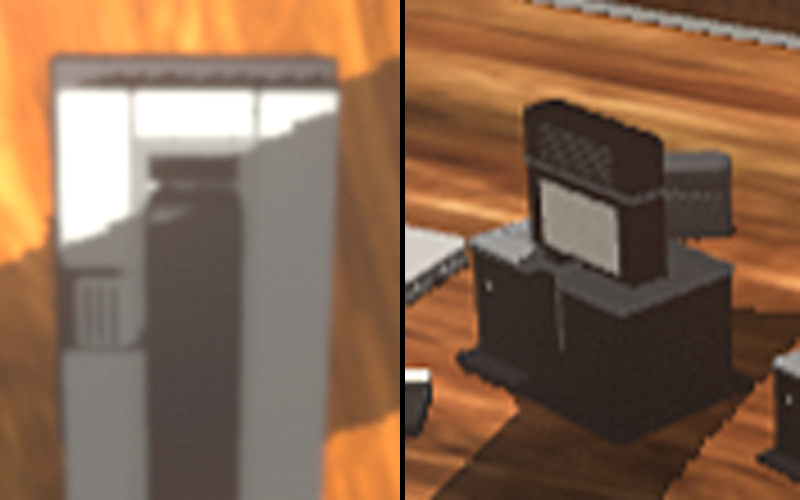

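The final view shows the released cartridge standing upright in the bay. Its top corners, at scene inset (553,98) and (663,137), match the latched height of 0.130 m, and the catch is upright. I'm handing in.

```bash
python3 -c "
from workcell import order
print(order.hand_in())"
```

```text
the job is handed in; nothing more can be done
None
```

The cartridge is latched in the larger dock: the catch held a pull of about 15 N for over a second, I let go cleanly, and the job is handed in; no verdict was returned.

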